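Tip serum tubes into the V-trough of a tube feeder

ROBOT

A 7-joint arm with a two-finger parallel gripper is mounted at the origin on a cart in front of the work surface, level with it; the furniture and walls round the work are solid. World frame = base frame: x ahead of the robot, y to its left, z up, the work surface at z = 0. Lengths are in mm, angles in rad, forces in N, time in s.
With the tool pointing down it reaches from about 400 to 875 mm from the base axis. Payload 6.5 kg.
Tool frame: the origin (TCP) lies at the very end of the fingers, on their centre line; the grasp point (between the pads) lies ctrl.grip_depth behind it (ctrl.grip_depth is the distance from the TCP to the grasp point, in mm); z points along the fingers, y is the direction in which the jaws open and shut (so a half turn about z gives the same grasp; the last joint's range is limited). The gripper opens to 88 mm and grips with 3 to 60 N. Pads are 18 mm wide; open, the fingers measure 123 mm over their backs; the gripper's body (75 mm by 187 mm) begins 45 mm behind the grasp point.
Start: joints at [-1.227, 0.536, -0.004, 1.538, 0.003, 1.067, -0.071], TCP at [258.971, 596.175, 238.716] pointing down, gripper open.
Joint ranges: [-2.7, 2.7], [-0.37, 2.16], [-1.27, 1.26], [0.24, 2.4], [-1.31, 4.45], [0.19, 1.91], [-2.76, 2.76]. Speed limits (rad/s): [2.39, 2.39, 3.14, 3.14, 3.14, 3.14, 3.14].

INTERFACE

Orientations are given as [roll, pitch, yaw] about the fixed x, y, z axes, in that order (R = Rz(yaw) Ry(pitch) Rx(roll)).
In Python, from plant import ctrl gives the robot as it stands.
- The arm moves only by the tool jog_arm, never from a script. Its argument "targets" is a list of rows, each a list of 7 numbers: the turn, a rotation vector about the tool's x, y, z in units of 5 degrees (1.0 is 5 degrees), then the shift along the tool's x, y, z in units of 25 mm (1.0 is 25 mm), then the closure, from -1 (fully open) to 1 (shut). A call has 1 to 20 rows; each row shifts and turns the commanded pose from where the row before left it, along the tool's axes as they then stand; what a row does not reach is not made up. A row lasts 1/12 s, in which the tool goes at most 41.7 mm and 7.16 degrees, less where a joint would pass 70% of its speed; a pose out of reach is approached as far as the arm can. A call is refused whole if a number of a shift passes 1 or a number of a turn 1, either way. A call with a gripper value outside its range is refused whole. The fingers move at their own pace and stop on an object; "force" is the grip in N (left out, the last holds). Time passes only in rows, so rows that do not move let the fingers close. It gives the time, the measured TCP pose, the force and the opening at its end, in the units of the state.
- ctrl.get_state(): the state, without advancing time (a new reading comes with each control period).
- ctrl.get_image(name): name is "scene" or "top" or "wrist"; returns (picture, depth): 400x640x3 uint8, red, green, blue; 400x640 float32, mm along the optical axis (not along the pixel's ray), 0 where there is no reading.
- ctrl.camera_params(name): a dict with "camera_matrix" (3x3 intrinsics, pixels), "xyz" and "rotation" of the camera in the world. Camera axes: x right, y down, z forward; pixel columns grow to the right and rows downward; lengths in mm; the calibration is good to about 2 mm. A picture is of the moment at which its call begins: read the wrist's pose just before it. camera_params takes no time and is no camera call; for the wrist camera it gives the pose at the moment of the call.
- ctrl.hand_in(): hands the job in, once; it reports no verdict.
Trained networks look in the newest picture that a camera, given by its name, has taken for a name from the list of things; names that differ only in an ending like _2 or _b are one class to them, and where a whole thing is asked for, a point or a joint stands for the part that bears it (a point fixed in the world has none). Each returns a list of dicts, best first, with "conf" (0 to 1); they miss things now and then, are a little off and sometimes report something else, mostly with a low value. They report only what shows in the picture. A call takes as long as a camera call. They do not tell look-alikes from the thing itself.
- ctrl.masks_of(camera, target): "pixels" (400x640 bool, what is visible of it) and "extent" ([left, top, right, bottom] in pixels, round what is visible of it).
The state is a dict: "t": time; "qpos": joint angles; "joint_vel": joint speeds; "effort": joint torques, N m; "eef_pos": TCP position; "tool_rot": TCP orientation; "ft_force": force on the tool from outside, world axes, zero at the start; "ft_torque": the same for the moment, N m; "opening": finger opening in mm.
Only numpy, scipy, OpenCV 4.12 (cv2) and the standard library are available. Lean on these libraries where they do the work, as an engineer would, in place of code of your own. Each camera call takes 0.05 s, during which the arm holds its last target.

TASK

Two of the feeder's three tipping trays hold a serum tube with a yellow cap, the third a small white microtube. Raise the two serum tubes' trays by their handles so that both tubes roll down into the V-trough and lie still in line along its fold. Do not touch the tubes with the gripper, and leave the microtube lying in its tray.

Things in the scene. Friction and masses are not known exactly. Their poses are not given: they have to be found in the camera images.
- feeder: tube feeder, fixed (place and turn vary): aluminium V-trough, 430 mm long inside, 45 degree walls, and on the robot's side three grey tipping trays side by side. Origin on the worktop below mid-fold; x from trays to trough, y along the fold to the left, z up. Fold 16 mm high; near rim x = -36, 52 mm high, back board x = 44, 92 mm high. Trays (128 mm wide, black mat 56 mm high, walls to 73 mm) at y = -132, 0, +132, x = -42 to -117
- handle_right (a point): grip point on the handle of the right (feeder y = -132) tray: upright grey tab, 10 mm thick along feeder y, 22 mm tall, sticking out from feeder x = -117 to -177; point in mid-thickness, x = -158, z = 56 level. Pinch along y and lift: the tray turns on a hinge along y at x = -42, z = 49, handle up and towards the trough, stop at 60 degrees; about 1 N. Fingers may stay upright: the tab turns between them
- handle_middle (a point): the same handle on the middle tray (feeder y = 0). A raised tray, let go, falls back level by itself
- handle_left (a point): the same handle on the left tray (feeder y = +132). A tube has surely rolled out once its tray stands at 45 to 55 degrees
- tube_1: capped serum tube, 106 mm long, body 13 mm and yellow cap 17 mm in diameter, 14 g, lying in one of the three trays at up to 12 degrees to the trough. Origin on its axis, at mid-length; y axis along the tube towards the cap
- tube_2: capped serum tube, 106 mm long, body 13 mm and yellow cap 17 mm in diameter, 14 g, lying in one of the three trays at up to 12 degrees to the trough. Origin on its axis, at mid-length; y axis along the tube towards the cap; the same as the other
- microtube: small white conical microtube with a lid, 42 mm long, 13 mm wide, 16 mm tall, lying in the remaining tray. Origin at its underside, about mid-length; y along it
Mind the look-alikes: they are no part of the job. Leave any green look-alike of the tube_1 alone.

How it is judged:
By the outcome, as a careful person would: the job done as asked, in the order asked, and still so for the second after the job is handed in, with the robot touching nothing.
It also fails if it takes over 61 s, if anything falls off the work surface, if the arm or the gripper's body presses on something with over 40 N, if the wrist force passes 120 N, or if a joint passes its speed limit or range.

## Working session

There is one attempt and no reset: what is moved stays moved. The work goes in short steps, Python scripts to look and compute and a tool call to move; the robot and the scene stay as the last step left them, time stands still between calls to the robot, and variables do not carry over. Pictures are saved under pics/ and viewed, and the job is handed in when it is done.

Besides the shell and the picture viewer there is one more tool, called after "Request:" as name([rows], argument=value, ...), one row to a line, values as JSON. jog_arm: Moves the arm, as the interface text tells. Its arguments: {"type":"object","properties":{"targets":{"type":"array"},"force":{"type":"number"}},"required":["targets"]}

```bash
ls; mkdir -p pics
python3 - <<'E'
from plant import ctrl
import cv2,numpy as np
s=ctrl.get_state();print(s['t'],s['eef_pos'],s['tool_rot'],s['opening'],ctrl.grip_depth)
for n in ['scene','top']:
    p,d=ctrl.get_image(n);cv2.imwrite(f'pics/{n}0.png',p[:,:,::-1]);np.savez(f'{n}0.npz',p=p,d=d)
    c=ctrl.camera_params(n);print(n,c)
E
```

```text
pics
0.0 [258.71317633 595.63954404 237.83550299] [-3.13987396e+00  7.86147031e-05  2.73189511e+00] 88.31170739693454 18.700000000000003
scene {'camera_matrix': array([[471.81572817,   0.        , 321.52034209],
       [  0.        , 471.81572817, 201.39653833],
       [  0.        ,   0.        ,   1.        ]]), 'xyz': array([ 160.57685142, -545.65338404,  630.54083355]), 'rotation': array([-2.17208168,  0.01738435, -0.46390995])}
top {'camera_matrix': array([[441.7303824 ,   0.        , 316.70616092],
       [  0.        , 441.7303824 , 204.07758991],
       [  0.        ,   0.        ,   1.        ]]), 'xyz': array([ 430.01294041,  200.01252479, 1146.34109363]), 'rotation': array([-3.03610018,  0.01720549, -1.5461126 ])}
```

View pics/top0.png

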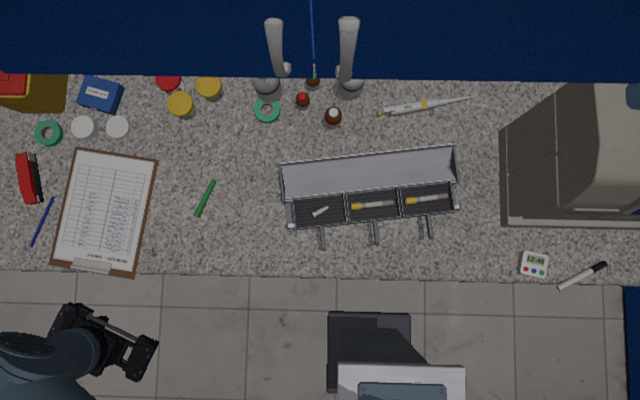

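View pics/scene0.png

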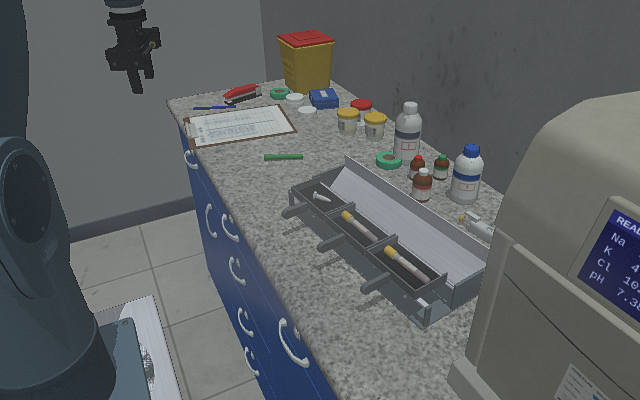

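```bash
cat > h.py <<'E'
from plant import ctrl
import cv2,numpy as np
from scipy.spatial.transform import Rotation as R
def pts(c,uv,d):
    uv=np.asarray(uv,float);d=np.asarray(d,float);K=c['camera_matrix']
    P=np.stack([(uv[:,0]-K[0,2])/K[0,0]*d,(uv[:,1]-K[1,2])/K[1,1]*d,d],1)
    return R.from_euler('xyz',c['rotation']).apply(P)+c['xyz']
def proj(c,P):
    q=R.from_euler('xyz',c['rotation']).inv().apply(np.asarray(P,float)-c['xyz']);K=c['camera_matrix']
    return np.stack([q[:,0]/q[:,2]*K[0,0]+K[0,2],q[:,1]/q[:,2]*K[1,1]+K[1,2]],1)
E
python3 - <<'E'
from h import *
for cam in ['top','scene']:
    f=np.load(cam+'0.npz');p,d=f['p'],f['d'];c=ctrl.camera_params(cam)
    for t in ['feeder','handle_left','tube_1','microtube']:
        for m in ctrl.masks_of(cam,t)[:4]:
            v,u=np.nonzero(m['pixels']&(d>0))
            if len(u)<3: continue
            P=pts(c,np.stack([u,v],1),d[v,u])
            print(cam,t,round(m['conf'],2),m['extent'],len(u),P.mean(0).round(1),np.percentile(P[:,2],[5,50,95]).round(1))
            np.savez(f'm_{cam}_{t}.npz',P=P,u=u,v=v)
c=ctrl.camera_params('top')
f=np.load('top0.npz')
cv2.imwrite('pics/topcrop.png',cv2.resize(f['p'][135:260,265:475,::-1],None,fx=3.8,fy=3.8,interpolation=cv2.INTER_CUBIC))
f=np.load('scene0.npz')
cv2.imwrite('pics/scenecrop.png',cv2.resize(f['p'][150:330,270:500,::-1],None,fx=3.3,fy=3.3,interpolation=cv2.INTER_CUBIC))
E
```

```text
top feeder 0.98 [279.7, 143.3, 460.4, 247.2] 12054 [590.2  93.4  46.2] [ 7.5 52.1 72.3]
top feeder 0.6 [397.2, 182.7, 456.8, 237.4] 1505 [556.6 -49.8  57.5] [52.  56.2 71.4]
top handle_left 0.68 [290.8, 197.1, 348.2, 251.1] 1526 [522.2 214.8  57.3] [52.4 56.1 70.1]
top tube_1 0.8 [405.5, 192.0, 445.4, 207.3] 193 [563.1 -41.1  68.8] [64.6 69.1 73.2]
top tube_1 0.7 [194.5, 177.9, 217.2, 220.0] 195 [559.7 512.9  13. ] [ 7.9 13.1 17.5]
top tube_1 0.49 [348.5, 202.7, 395.4, 211.4] 230 [545.5  89.6  68.7] [64.3 68.6 73.1]
top microtube 0.6 [315.1, 208.7, 328.4, 219.1] 70 [526.1 215.   65.4] [54.7 66.3 70.8]
top microtube 0.41 [347.8, 185.6, 401.6, 242.1] 1590 [538.9  80.2  55.4] [49.3 56.  71.1]
scene feeder 0.84 [282.4, 156.2, 488.9, 328.4] 17336 [593.5  49.6  44.4] [ 4.3 52.2 80.3]
scene handle_left 0.56 [283.7, 175.4, 351.1, 220.7] 1401 [510.9 217.8  60.2] [53.2 57.4 72.3]
scene tube_1 0.86 [384.7, 248.9, 430.0, 283.2] 459 [562.8 -50.5  67.2] [56.2 68.2 72.3]
scene tube_1 0.78 [339.9, 210.6, 377.4, 243.5] 328 [544.8  84.8  67.7] [60.7 68.2 72.8]
scene tube_1 0.75 [313.5, 191.0, 332.8, 202.5] 67 [526.  209.9  65.2] [60.7 65.3 69. ]
scene tube_1 0.58 [264.0, 152.5, 300.5, 161.2] 202 [557.3 510.8  10. ] [ 1.4 10.8 16.6]
scene microtube 0.52 [313.6, 191.4, 334.7, 200.7] 83 [525.2 211.7  65.2] [59.1 65.5 69.1]
```

View pics/topcrop.png

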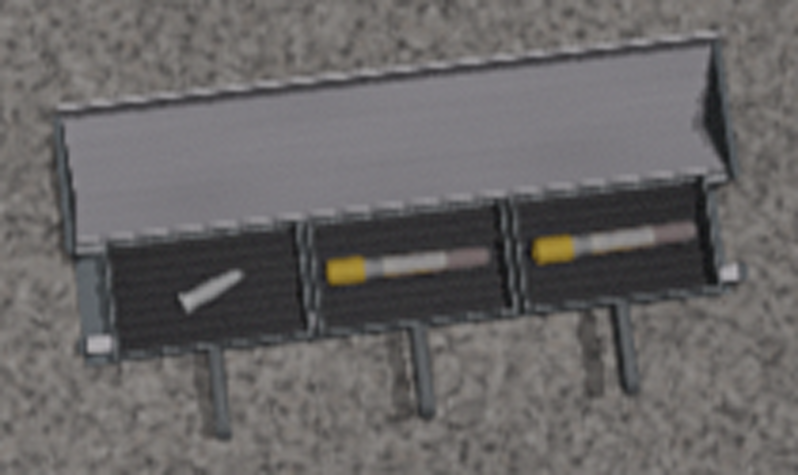

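View pics/scenecrop.png

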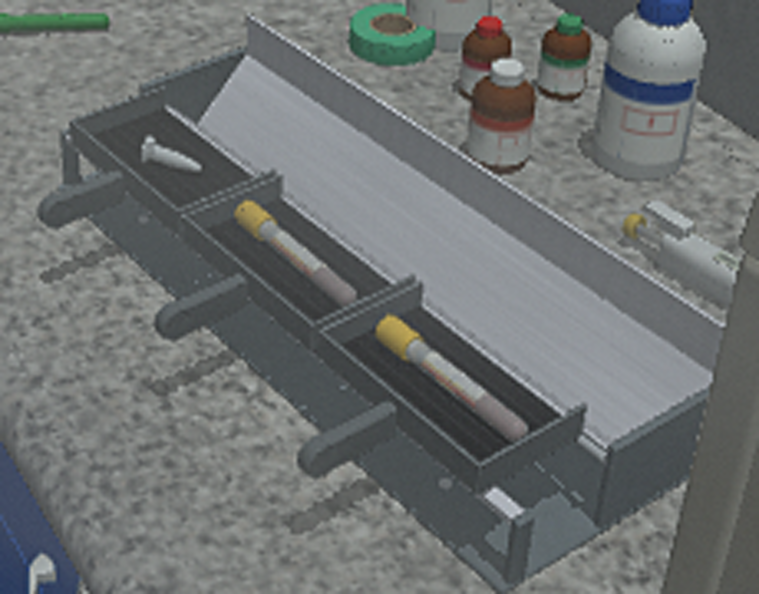

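Run:
```python
from h import *
from scipy.optimize import least_squares
allP={}
for cam in ['top','scene']:
    f=np.load(cam+'0.npz');d=f['d'];c=ctrl.camera_params(cam)
    v,u=np.nonzero(d>0);P=pts(c,np.stack([u,v],1),d[v,u])
    k=(P[:,0]>350)&(P[:,0]<750)&(P[:,1]>-200)&(P[:,1]<400)&(P[:,2]>-20)&(P[:,2]<110);P=P[k]
    allP[cam]=P
    # walls etc: handle points
    x=np.array([620.,75,0.11])
    for it in range(15):
        def loc(x,P):
            cs,sn=np.cos(x[2]),np.sin(x[2]);D=P[:,:2]-x[:2]
            return np.c_[D@[cs,sn],D@[-sn,cs],P[:,2]]
        L=loc(x,P);tol=40 if it<4 else 12
        # tabs: y residual; back-board top: z>82 -> x=44ish ; tray front wall outer face top z 60-75 x=-117
        tab=[P[(L[:,2]>56)&(L[:,2]<72)&(L[:,0]<-125)&(L[:,0]>-185)&(abs(L[:,1]-y)<tol)] for y in (-132,0,132)]
        bb=P[(L[:,2]>87)&(abs(L[:,0]-44)<tol)]
        fold=P[(L[:,0]>-25)&(L[:,0]<35)&(abs(L[:,1])<190)&(L[:,2]<70)]
        def res(x):
            r=[np.tanh((loc(x,t)[:,1]-y)/20)*20/np.sqrt(max(len(t),1)) for t,y in zip(tab,(-132,0,132))]
            l=loc(x,fold); r.append((l[:,2]-16-abs(l[:,0]))/1.41/np.sqrt(max(len(l),1)))
            return np.concatenate(r)
        x=least_squares(res,x,loss='soft_l1').x
    L=loc(x,P)
    print(cam,x.round(3),[len(t) for t in tab],len(fold))
    for t,y in zip(tab,(-132,0,132)):
        l=loc(x,t);print(y,np.median(l,0).round(1),l.min(0).round(1),l.max(0).round(1), np.percentile(l[:,2],90))
    l=loc(x,fold);print('fold rms',np.std(l[:,2]-16-abs(l[:,0])))
    print('bb',np.median(loc(x,bb),0), 'P158')
    cs,sn=np.cos(x[2]),np.sin(x[2])
    for y in (-132,0,132): print(y,x[0]+cs*-158-sn*y,x[1]+sn*-158+cs*y)
    F=np.array([[x[0]+cs*a-sn*b,x[1]+sn*a+cs*b,z] for y in (-132,0,132) for a,b,z in [(-158,y,67),(-177,y,67),(-117,y,67),(-117,y-64,73),(-117,y+64,73),(0,y,16)]]+[[x[0]+cs*44-sn*b,x[1]+sn*44+cs*b,92] for b in(-215,215)])
    im=f['p'][:,:,::-1].copy()
    im=cv2.resize(im,None,fx=4,fy=4)
    for q in proj(c,F): cv2.circle(im,tuple(((q+.5)*4).round().astype(int)),3,(0,0,255),-1)
    b=(slice(540,1040),slice(1080,1880)) if cam=='top' else (slice(600,1200),slice(1120,1900))
    cv2.imwrite(f'pics/fit_{cam}.png',im[b])
```

```text
top [6.22851e+02 9.58440e+01 1.36000e-01] [101, 96, 87] 3597
-132 [-150.3 -131.    65. ] [-176.8 -137.6   56.6] [-125.1 -126.8   70.6] 67.44590709737668
0 [-151.5   -0.    64.8] [-176.6   -5.8   56.5] [-125.     4.7   70. ] 67.89048965680252
132 [-150.5  131.3   65.8] [-176.6  126.5   57.8] [-125.2  136.2   71.3] 68.81539101787307
fold rms 2.3184614735113764
bb [44.95350082 -2.5665474  91.1292909 ] P158
-132 484.2590464531732 -56.40675530164921
0 466.31718060619744 74.3682019720166
132 448.3753147592217 205.14315924568243
scene [6.24037e+02 8.85280e+01 1.21000e-01] [220, 183, 156] 3813
-132 [-152.7 -132.7   65. ] [-175.  -135.6   56.1] [-125.1 -123.4   69.4] 67.9347281532947
0 [-152.1   -0.9   64.6] [-177.2   -4.7   56.1] [-125.5    8.2   69.3] 67.50704032919273
132 [-152.7  130.8   64.2] [-178.1  127.2   56.2] [-125.1  139.5   68.7] 67.49213194817042
fold rms 5.224623119463609
bb [ 45.40228159 -39.36617512  90.60474748] P158
-132 483.09556012091 -61.55042463792077
0 467.1884355810296 69.48759804585117
132 451.28131104114914 200.5256207296231
```

View pics/fit_top.png

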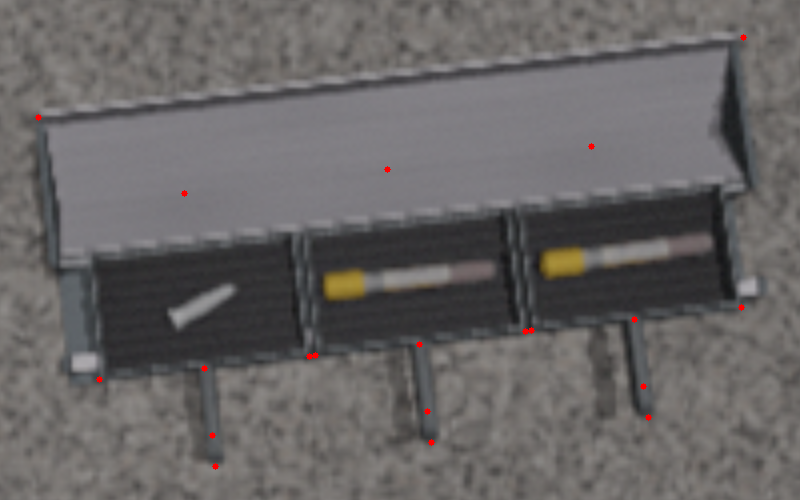

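View pics/fit_scene.png

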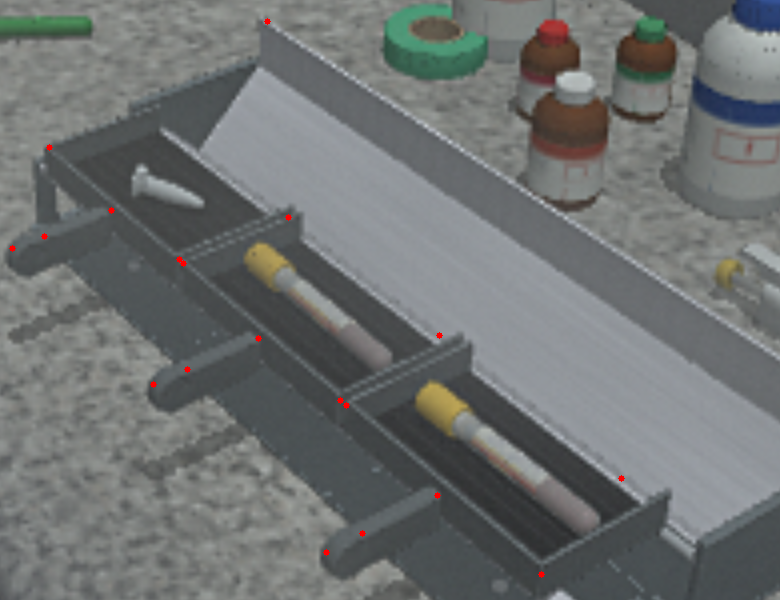

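Three trays, left to right in the top view: the left one holds the microtube (320,212), the middle one a yellow-capped tube (372,205), and the right one a yellow-capped tube (427,199). The green tube-like thing at (205,198) is the look-alike on the worktop, so I leave it alone. The enlarged crops confirm both caps are yellow. The handles fit in both cameras at x -158 and z about 56 to 67: middle near (467,72), right near (484,-58), feeder yaw about 0.13. I'll start with the middle tray.

Request:
jog_arm([
  [0, 0, -0.885, 0, 0, 0, -1],
  [0, 0, -0.885, 0, 0, 0, -1],
  [0, 0, -0.885, 0, 0, 0, -1],
  [0, 0, -0.885, 0, 0, 0, -1],
  [0, 0, -0.885, 0, 0, 0, -1],
  [0, 0, -0.885, 0, 0, 0, -1],
  [0, 0, -0.885, 0, 0, 0, -1],
  [0, 0, 0, -0.25, -0.99, 0, -1],
  [0, 0, 0, -0.25, -0.99, 0, -1],
  [0, 0, 0, -0.25, -0.99, 0, -1],
  [0, 0, 0, -0.25, -0.99, 0, -1],
  [0, 0, 0, -0.25, -0.99, 0, -1],
  [0, 0, 0, -0.25, -0.99, 0, -1],
  [0, 0, 0, -0.25, -0.99, 0, -1],
  [0, 0, 0, -0.25, -0.99, 0, -1],
  [0, 0, 0, -0.25, -0.99, 0, -1],
  [0, 0, 0, -0.25, -0.99, 0, -1],
  [0, 0, 0, -0.25, -0.99, 0, -1],
  [0, 0, 0, -0.25, -0.99, 0, -1],
  [0, 0, 0, -0.25, -0.99, 0, -1],
])

```text
t: 2.17
eef_pos: [381.9, 286.6, 239.0]
tool_rot: [3.141, 0.0, -3.011]
ft_force: [0.3, -0.0, -0.1]
opening: 88.0
```

Request:
jog_arm([
  [0, 0, 0, -0.25, -0.99, 0.4, -1],
  [0, 0, 0, -0.25, -0.99, 0.4, -1],
  [0, 0, 0, -0.25, -0.99, 0.4, -1],
  [0, 0, 0, -0.25, -0.99, 0.4, -1],
  [0, 0, 0, -0.25, -0.99, 0.4, -1],
  [0, 0, 0, -0.25, -0.99, 0.4, -1],
  [0, 0, 0, -0.25, -0.99, 0.4, -1],
  [0, 0, 0, -0.25, -0.99, 0.4, -1],
  [0, 0, 0, -0.25, -0.99, 0.4, -1],
  [0, 0, 0, 0, 0, 0, -1],
  [0, 0, 0, 0, 0, 0, -1],
])

```text
t: 3.08
eef_pos: [466.4, 73.0, 148.4]
tool_rot: [-3.141, -0.001, -3.014]
ft_force: [0.5, 0.3, 0.3]
opening: 88.3
```

Run:
```python
from h import *
s=ctrl.get_state();print(s['t'],s['eef_pos'],s['tool_rot'],s['qpos'])
c=ctrl.camera_params('wrist');p,d=ctrl.get_image('wrist');np.savez('w1.npz',p=p,d=d,**{k:c[k] for k in c})
p=p[:,:,::-1].copy()
for x in ((484.,-58.5,67),(467,72.5,67),(450,203,67)):
    q=proj(c,[x])[0];print(q);cv2.circle(p,tuple(q.astype(int)),3,(0,0,255),-1)
cv2.imwrite('pics/w1.png',p)
```

```text
3.0833 [466.41768948  72.99820518 148.40882555] [-3.14115974e+00 -7.53592749e-04 -3.01380424e+00] [-0.30250203  0.37228651  0.06212811  2.07426125 -0.0346651   0.69679365
  1.48057202]
[134.79092565 205.95327021]
[315.19530578 205.69169547]
[495.13899025 205.34672396]
```

View pics/w1.png

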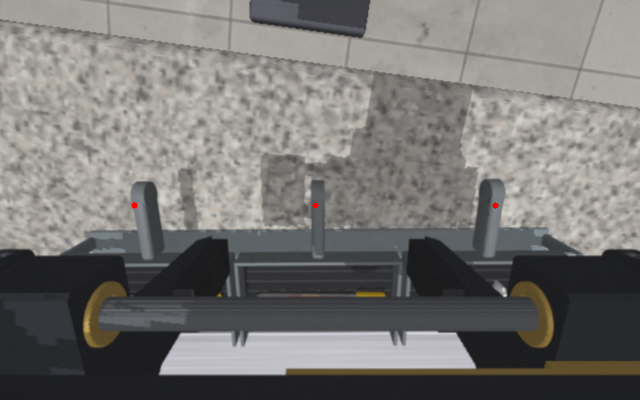

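Request:
jog_arm([
  [0, 0, 0, 0, 0, 0.743, -1],
  [0, 0, 0, 0, 0, 0.743, -1],
  [0, 0, 0, 0, 0, 0.743, -1],
  [0, 0, 0, 0, 0, 0.743, -1],
  [0, 0, 0, 0, 0, 0.743, -1],
  [0, 0, 0, 0, 0, 0.743, -1],
  [0, 0, 0, 0, 0, 0, 1],
  [0, 0, 0, 0, 0, 0, 1],
  [0, 0, 0, 0, 0, 0, 1],
  [0, 0, 0, 0, 0, 0, 1],
  [0, 0, 0, 0, 0, 0, 1],
  [0, 0, 0, 0, 0, 0, 1],
  [0, 0, 0, 0, 0, 0, 1],
  [0, 0, 0, 0, 0, 0, 1],
  [0, 0, 0, 0, 0, 0, 1],
  [0, 0, 0, 0, 0, 0, 1],
], force=12)

```text
t: 4.47
eef_pos: [466.4, 74.2, 37.3]
tool_rot: [-3.142, 0.0, -3.011]
ft_force: [0.6, 0.6, 0.1]
opening: 23.5
```

Run:
```python
import numpy as np
# arc: grip point rel hinge r=116,h=7 ; steps; tool x = -feeder x, tool z = -z
r,h=116,7
th=np.radians(np.arange(0,53,2.0))
X=-r*np.cos(th)+h*np.sin(th);Z=r*np.sin(th)+h*np.cos(th)
print(np.c_[np.degrees(th[1:]),-np.diff(X)/25,-np.diff(Z)/25].round(3))
```

```text
[[ 2.00e+00 -1.30e-02 -1.62e-01]
 [ 4.00e+00 -1.80e-02 -1.61e-01]
 [ 6.00e+00 -2.40e-02 -1.60e-01]
 [ 8.00e+00 -2.90e-02 -1.60e-01]
 [ 1.00e+01 -3.50e-02 -1.58e-01]
 [ 1.20e+01 -4.00e-02 -1.57e-01]
 [ 1.40e+01 -4.60e-02 -1.56e-01]
 [ 1.60e+01 -5.10e-02 -1.54e-01]
 [ 1.80e+01 -5.70e-02 -1.52e-01]
 [ 2.00e+01 -6.20e-02 -1.50e-01]
 [ 2.20e+01 -6.70e-02 -1.48e-01]
 [ 2.40e+01 -7.20e-02 -1.45e-01]
 [ 2.60e+01 -7.70e-02 -1.43e-01]
 [ 2.80e+01 -8.20e-02 -1.40e-01]
 [ 3.00e+01 -8.70e-02 -1.37e-01]
 [ 3.20e+01 -9.20e-02 -1.34e-01]
 [ 3.40e+01 -9.60e-02 -1.31e-01]
 [ 3.60e+01 -1.01e-01 -1.27e-01]
 [ 3.80e+01 -1.05e-01 -1.23e-01]
 [ 4.00e+01 -1.10e-01 -1.20e-01]
 [ 4.20e+01 -1.14e-01 -1.16e-01]
 [ 4.40e+01 -1.18e-01 -1.12e-01]
 [ 4.60e+01 -1.21e-01 -1.08e-01]
 [ 4.80e+01 -1.25e-01 -1.03e-01]
 [ 5.00e+01 -1.29e-01 -9.90e-02]
 [ 5.20e+01 -1.32e-01 -9.40e-02]]
```

Still closing (opening 23.5, handle 10).

Request:
jog_arm([
  [0, 0, 0, 0, 0, 0, 1],
  [0, 0, 0, 0, 0, 0, 1],
  [0, 0, 0, 0, 0, 0, 1],
  [0, 0, 0, 0, 0, 0, 1],
  [0, 0, 0, 0, 0, 0, 1],
  [0, 0, 0, 0, 0, 0, 1],
])

```text
t: 4.97
eef_pos: [466.6, 72.4, 37.2]
tool_rot: [-3.14, -0.0, -3.012]
ft_force: [0.2, -4.7, 0.2]
opening: 10.1
```

Request:
jog_arm([
  [0, 0, 0, -0.013, 0, -0.162, 1],
  [0, 0, 0, -0.018, 0, -0.161, 1],
  [0, 0, 0, -0.024, 0, -0.16, 1],
  [0, 0, 0, -0.029, 0, -0.16, 1],
  [0, 0, 0, -0.035, 0, -0.158, 1],
  [0, 0, 0, -0.04, 0, -0.157, 1],
  [0, 0, 0, -0.046, 0, -0.156, 1],
  [0, 0, 0, -0.051, 0, -0.154, 1],
  [0, 0, 0, -0.057, 0, -0.152, 1],
  [0, 0, 0, -0.062, 0, -0.15, 1],
])

```text
t: 5.8
eef_pos: [474.1, 73.4, 76.1]
tool_rot: [-3.14, -0.004, -3.012]
ft_force: [-2.4, -5.9, -0.1]
opening: 9.7
```

Run:
```python
from h import *
p,d=ctrl.get_image('scene');cv2.imwrite('pics/s2.png',cv2.resize(p[130:340,250:510,::-1],None,fx=2.5,fy=2.5));print(ctrl.get_state()['ft_force'])
```

```text
[-2.36549182 -5.4812445   0.83515808]
```

View pics/s2.png

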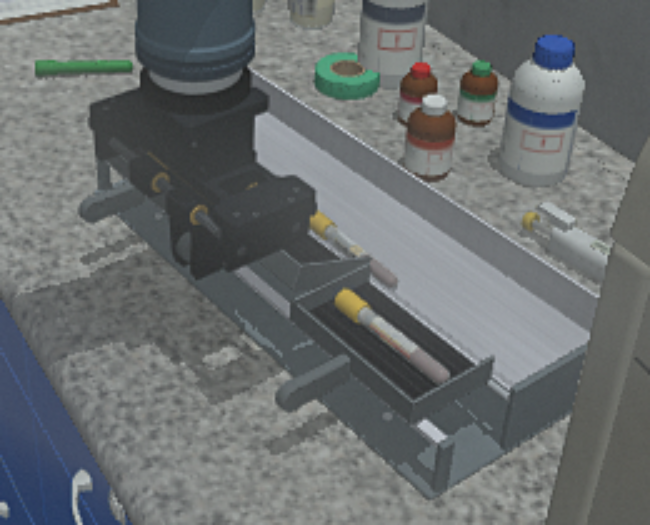

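The middle tray is tilting, and its tube is moving to the rim. I'll keep going to 50 degrees and hold.

Request:
jog_arm([
  [0, 0, 0, -0.067, 0, -0.148, 1],
  [0, 0, 0, -0.072, 0, -0.145, 1],
  [0, 0, 0, -0.077, 0, -0.143, 1],
  [0, 0, 0, -0.082, 0, -0.14, 1],
  [0, 0, 0, -0.087, 0, -0.137, 1],
  [0, 0, 0, -0.092, 0, -0.134, 1],
  [0, 0, 0, -0.096, 0, -0.131, 1],
  [0, 0, 0, -0.101, 0, -0.127, 1],
  [0, 0, 0, -0.105, 0, -0.123, 1],
  [0, 0, 0, -0.11, 0, -0.12, 1],
  [0, 0, 0, -0.114, 0, -0.116, 1],
  [0, 0, 0, -0.118, 0, -0.112, 1],
  [0, 0, 0, -0.121, 0, -0.108, 1],
  [0, 0, 0, -0.125, 0, -0.103, 1],
  [0, 0, 0, -0.129, 0, -0.099, 1],
  [0, 0, 0, 0, 0, 0, 1],
  [0, 0, 0, 0, 0, 0, 1],
  [0, 0, 0, 0, 0, 0, 1],
  [0, 0, 0, 0, 0, 0, 1],
  [0, 0, 0, 0, 0, 0, 1],
])

```text
t: 7.52
eef_pos: [511.0, 78.4, 123.4]
tool_rot: [-3.14, -0.004, -3.012]
ft_force: [-4.1, -4.1, 5.0]
opening: 9.7
```

Run:
```python
from h import *
for n in('scene','top'):
    p,d=ctrl.get_image(n)
    q=p[130:340,250:510] if n=='scene' else p[130:260,265:475]
    cv2.imwrite(f'pics/{n}3.png',cv2.resize(q[:,:,::-1],None,fx=2.5,fy=2.5))
```

```text
(no output)
```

View pics/scene3.png

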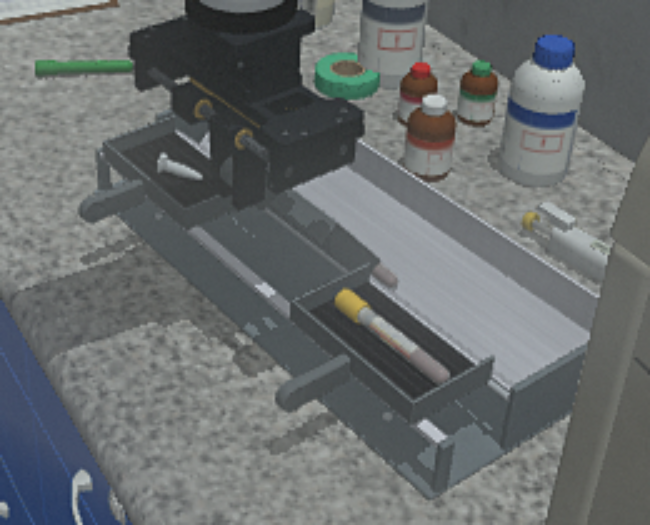

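View pics/top3.png

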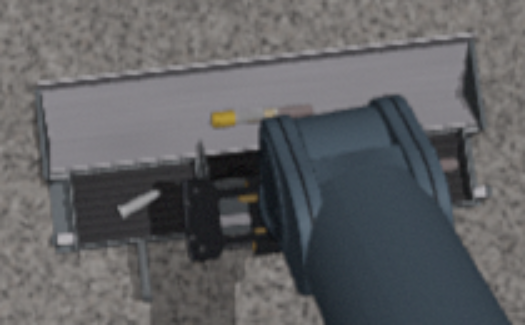

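The tube is in the trough. I'll lower the tray back under control, so nothing gets jolted.

Request:
jog_arm([
  [0, 0, 0, 0.254, 0, 0.202, 1],
  [0, 0, 0, 0.239, 0, 0.22, 1],
  [0, 0, 0, 0.224, 0, 0.236, 1],
  [0, 0, 0, 0.206, 0, 0.25, 1],
  [0, 0, 0, 0.188, 0, 0.265, 1],
  [0, 0, 0, 0.169, 0, 0.277, 1],
  [0, 0, 0, 0.149, 0, 0.288, 1],
  [0, 0, 0, 0.129, 0, 0.298, 1],
  [0, 0, 0, 0.108, 0, 0.306, 1],
  [0, 0, 0, 0.086, 0, 0.313, 1],
  [0, 0, 0, 0.064, 0, 0.318, 1],
  [0, 0, 0, 0.042, 0, 0.321, 1],
  [0, 0, 0, 0.013, 0, 0.162, 1],
  [0, 0, 0, 0, 0, 0, 1],
  [0, 0, 0, 0, 0, 0, -1],
  [0, 0, 0, 0, 0, 0, -1],
  [0, 0, 0, 0, 0, 0, -1],
  [0, 0, 0, 0, 0, 0, -1],
  [0, 0, 0, 0, 0, 0, -1],
  [0, 0, 0, 0, 0, 0, -1],
])

```text
t: 9.28
eef_pos: [466.2, 74.5, 37.3]
tool_rot: [3.141, -0.0, -3.01]
ft_force: [-1.6, 1.0, 0.1]
opening: 47.8
```

Request:
jog_arm([
  [0, 0, 0, 0, 0, 0, -1],
  [0, 0, 0, 0, 0, 0, -1],
  [0, 0, 0, 0, 0, 0, -1],
  [0, 0, 0, 0, 0, 0, -1],
  [0, 0, 0, 0, 0, -0.8, -1],
  [0, 0, 0, 0, 0, -0.9, -1],
  [0, 0, 0, 0, 0, -0.9, -1],
  [0, 0, 0, 0, 0, -0.9, -1],
  [0, 0, 0, 0, 0, -0.9, -1],
  [0, 0, 0, 0, -0.9, 0, -1],
  [0, 0, 0, 0, -0.9, 0, -1],
  [0, 0, 0, 0, -0.9, 0, -1],
  [0, 0, 0, 0, -0.9, 0, -1],
  [0, 0, 0, 0, -0.9, 0, -1],
  [0, 0, 0, 0, -0.78, 0, -1],
  [0, 0, 0, 0, 0, 0, -1],
  [0, 0, 0, 0, 0, 0, -1],
])

```text
t: 10.7
eef_pos: [483.4, -57.4, 147.2]
tool_rot: [-3.141, -0.0, -3.013]
ft_force: [-0.3, -0.8, 0.3]
opening: 88.0
```

Run:
```python
from h import *
s=ctrl.get_state();print(s['t'],s['eef_pos'],s['tool_rot'],s['ft_force'],s['qpos'])
for n in('scene','top'):
    p,d=ctrl.get_image(n)
    q=p[130:340,250:510] if n=='scene' else p[130:260,265:475]
    cv2.imwrite(f'pics/{n}4.png',cv2.resize(q[:,:,::-1],None,fx=2.5,fy=2.5))
c=ctrl.camera_params('wrist');p,d=ctrl.get_image('wrist')
p=p[:,:,::-1].copy()
for x in ((484.,-58.5,67),(467,72.5,67),(450,203,67)):
    q=proj(c,[x])[0];print(q);cv2.circle(p,tuple(q.astype(int)),3,(0,0,255),-1)
cv2.imwrite('pics/w4.png',p)
```

```text
10.7 [483.42383018 -57.42074391 147.23270895] [-3.14148340e+00 -1.33411714e-04 -3.01314014e+00] [-0.34791052 -0.81153274  0.25791228] [-0.05415464  0.39594067  0.09728755  2.04174998 -0.05753867  0.70651743
  1.77868721]
[311.67537364 205.7668458 ]
[493.06221136 206.15762791]
[673.5639278  206.46215194]
```

View pics/scene4.png

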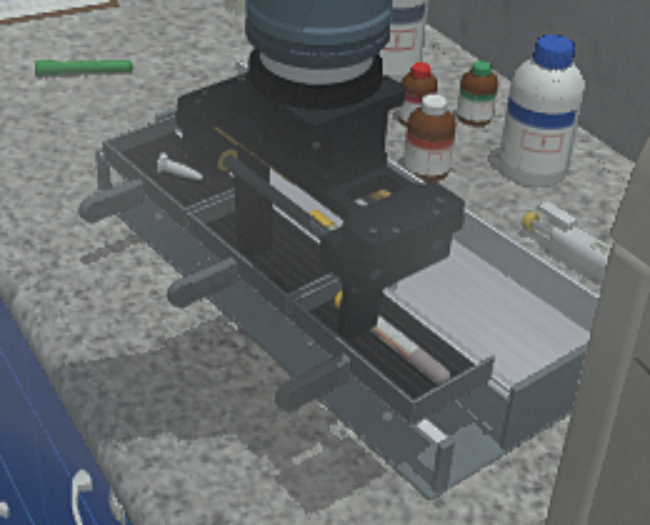

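View pics/w4.png

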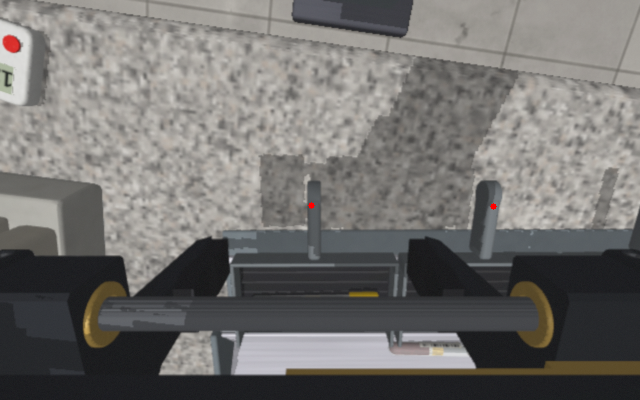

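View pics/top4.png

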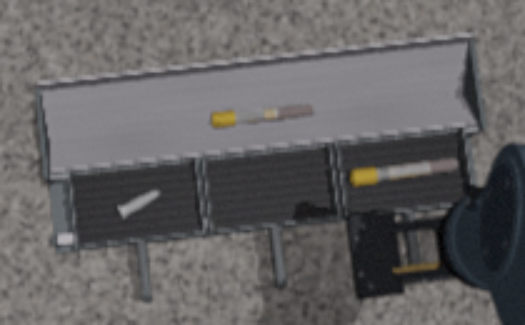

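The first tube lies along the fold (top crop 212–313), parallel to it and short of the right tray. The microtube hasn't moved. The right handle sits at wrist pixel 314, between the fingers, so I'll go down and grip it.

Request:
jog_arm([
  [0, 0, 0, 0, 0.03, 0.735, -1],
  [0, 0, 0, 0, 0, 0.735, -1],
  [0, 0, 0, 0, 0, 0.735, -1],
  [0, 0, 0, 0, 0, 0.735, -1],
  [0, 0, 0, 0, 0, 0.735, -1],
  [0, 0, 0, 0, 0, 0.735, -1],
  [0, 0, 0, 0, 0, 0, 1],
  [0, 0, 0, 0, 0, 0, 1],
  [0, 0, 0, 0, 0, 0, 1],
  [0, 0, 0, 0, 0, 0, 1],
  [0, 0, 0, 0, 0, 0, 1],
  [0, 0, 0, 0, 0, 0, 1],
  [0, 0, 0, 0, 0, 0, 1],
  [0, 0, 0, 0, 0, 0, 1],
  [0, 0, 0, 0, 0, 0, 1],
  [0, 0, 0, 0, 0, 0, 1],
  [0, 0, 0, 0, 0, 0, 1],
  [0, 0, 0, 0, 0, 0, 1],
  [0, 0, 0, 0, 0, 0, 1],
  [0, 0, 0, 0, 0, 0, 1],
], force=12)

```text
t: 12.52
eef_pos: [483.8, -58.4, 37.1]
tool_rot: [-3.139, 0.001, -3.013]
ft_force: [1.2, -7.5, -0.3]
opening: 10.0
```

Request:
jog_arm([
  [0, 0, 0, 0, 0, 0, 1],
  [0, 0, 0, 0, 0, 0, 1],
])

```text
t: 12.68
eef_pos: [483.8, -58.5, 37.1]
tool_rot: [-3.139, 0.001, -3.013]
ft_force: [0.5, -7.8, -0.1]
opening: 9.6
```

Request:
jog_arm([
  [0, 0, 0, 0, -0.06, 0, 1],
  [0, 0, 0, -0.013, 0, -0.162, 1],
  [0, 0, 0, -0.018, 0, -0.161, 1],
  [0, 0, 0, -0.024, 0, -0.16, 1],
  [0, 0, 0, -0.029, 0, -0.16, 1],
  [0, 0, 0, -0.035, 0, -0.158, 1],
  [0, 0, 0, -0.04, 0, -0.157, 1],
  [0, 0, 0, -0.046, 0, -0.156, 1],
  [0, 0, 0, -0.051, 0, -0.154, 1],
  [0, 0, 0, -0.057, 0, -0.152, 1],
  [0, 0, 0, -0.062, 0, -0.15, 1],
])

```text
t: 13.6
eef_pos: [491.6, -57.4, 76.5]
tool_rot: [-3.141, -0.003, -3.012]
ft_force: [-1.7, -6.0, -0.4]
opening: 9.8
```

Request:
jog_arm([
  [0, 0, 0, -0.067, 0, -0.148, 1],
  [0, 0, 0, -0.072, 0, -0.145, 1],
  [0, 0, 0, -0.077, 0, -0.143, 1],
  [0, 0, 0, -0.082, 0, -0.14, 1],
  [0, 0, 0, -0.087, 0, -0.137, 1],
  [0, 0, 0, -0.092, 0, -0.134, 1],
  [0, 0, 0, -0.096, 0, -0.131, 1],
  [0, 0, 0, -0.101, 0, -0.127, 1],
  [0, 0, 0, -0.105, 0, -0.123, 1],
  [0, 0, 0, -0.11, 0, -0.12, 1],
  [0, 0, 0, -0.114, 0, -0.116, 1],
  [0, 0, 0, -0.118, 0, -0.112, 1],
  [0, 0, 0, -0.121, 0, -0.108, 1],
  [0, 0, 0, -0.125, 0, -0.103, 1],
  [0, 0, 0, -0.129, 0, -0.099, 1],
  [0, 0, 0, 0, 0, 0, 1],
  [0, 0, 0, 0, 0, 0, 1],
  [0, 0, 0, 0, 0, 0, 1],
  [0, 0, 0, 0, 0, 0, 1],
  [0, 0, 0, 0, 0, 0, 1],
])

```text
t: 15.27
eef_pos: [528.5, -52.5, 123.9]
tool_rot: [-3.141, -0.003, -3.012]
ft_force: [-3.9, -4.5, 5.4]
opening: 9.7
```

Run:
```python
from h import *
a=[]
for n in('scene','top'):
    p,d=ctrl.get_image(n)
    q=p[130:340,250:510] if n=='scene' else p[130:260,265:475]
    a.append(cv2.resize(q[:,:,::-1],(390,315)))
cv2.imwrite('pics/c5.png',np.hstack(a))
```

```text
(no output)
```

View pics/c5.png

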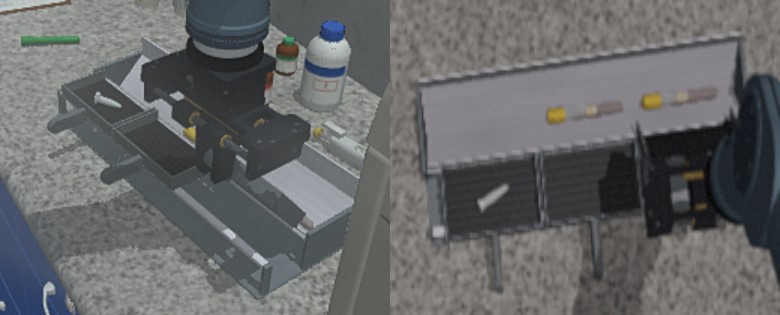

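Both tubes are in the trough, in line. I'll lower the tray, let go and back off.

Request:
jog_arm([
  [0, 0, 0, 0.254, 0, 0.202, 1],
  [0, 0, 0, 0.239, 0, 0.22, 1],
  [0, 0, 0, 0.224, 0, 0.236, 1],
  [0, 0, 0, 0.206, 0, 0.25, 1],
  [0, 0, 0, 0.188, 0, 0.265, 1],
  [0, 0, 0, 0.169, 0, 0.277, 1],
  [0, 0, 0, 0.149, 0, 0.288, 1],
  [0, 0, 0, 0.129, 0, 0.298, 1],
  [0, 0, 0, 0.108, 0, 0.306, 1],
  [0, 0, 0, 0.086, 0, 0.313, 1],
  [0, 0, 0, 0.064, 0, 0.318, 1],
  [0, 0, 0, 0.042, 0, 0.321, 1],
  [0, 0, 0, 0.013, 0, 0.162, 1],
  [0, 0, 0, 0, 0, 0, 1],
  [0, 0, 0, 0, 0, 0, -1],
  [0, 0, 0, 0, 0, 0, -1],
  [0, 0, 0, 0, 0, 0, -1],
  [0, 0, 0, 0, 0, 0, -1],
  [0, 0, 0, 0, 0, 0, -1],
  [0, 0, 0, 0, 0, 0, -1],
])

```text
t: 17.03
eef_pos: [483.5, -57.1, 37.0]
tool_rot: [3.141, -0.0, -3.01]
ft_force: [0.3, 0.0, 0.3]
opening: 47.9
```

Request:
jog_arm([
  [0, 0, 0, 0, 0, 0, -1],
  [0, 0, 0, 0, 0, 0, -1],
  [0, 0, 0, 0, 0, 0, -1],
  [0, 0, 0, 0, 0, 0, -1],
  [0, 0, 0, 0, 0, -0.8, -1],
  [0, 0, 0, 0, 0, -0.9, -1],
  [0, 0, 0, 0, 0, -0.9, -1],
  [0, 0, 0, 0, 0, -0.9, -1],
  [0, 0, 0, 0, 0, -0.9, -1],
  [0, 0, 0, 0, 0, -0.9, -1],
  [0, 0, 0, 0, 0, -0.9, -1],
  [0, 0, 0, 0.8, 0, 0, -1],
  [0, 0, 0, 0.8, 0, 0, -1],
  [0, 0, 0, 0.8, 0, 0, -1],
  [0, 0, 0, 0, 0, 0, -1],
  [0, 0, 0, 0, 0, 0, -1],
])

```text
t: 18.37
eef_pos: [423.6, -65.3, 192.2]
tool_rot: [3.142, 0.0, -3.011]
ft_force: [0.5, 1.2, 0.5]
opening: 87.9
```

Run:
```python
from h import *
a=[]
x=np.array([623.4,93,0.13]);cs,sn=np.cos(x[2]),np.sin(x[2])
for n in('scene','top'):
    p,d=ctrl.get_image(n);c=ctrl.camera_params(n)
    q=p[130:340,250:510] if n=='scene' else p[130:260,265:475]
    a.append(cv2.resize(q[:,:,::-1],(390,315)))
    for m in ctrl.masks_of(n,'tube_1')[:4]:
        v,u=np.nonzero(m['pixels']&(d>0))
        if len(u)<5: continue
        P=pts(c,np.stack([u,v],1),d[v,u]);D=P[:,:2]-x[:2]
        fx,fy=D@[cs,sn],D@[-sn,cs]
        print(n,round(m['conf'],2),'feeder',fx.mean().round(1),fy.min().round(1),fy.max().round(1),P[:,2].mean().round(1),'slope',np.polyfit(fy,fx,1)[0].round(3))
cv2.imwrite('pics/c6.png',np.hstack(a));print(ctrl.get_state()['t'])
```

```text
scene 0.78 feeder -1.9 -195.5 -76.7 31.1 slope 0.008
scene 0.63 feeder -5.7 -217.2 1.9 34.1 slope 0.64
scene 0.56 feeder -33.0 417.8 450.5 11.5 slope -1.444
top 0.58 feeder -0.3 -188.0 -83.2 31.6 slope -0.007
top 0.48 feeder -10.6 397.0 456.5 12.2 slope -1.578
top 0.25 feeder -35.9 -241.1 229.8 47.9 slope 0.003
18.5667
```

View pics/c6.png

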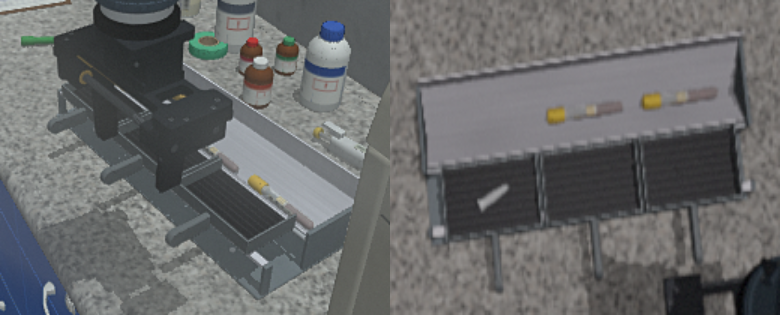

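Run:
```python
from h import *
x=np.array([623.4,93,0.13]);cs,sn=np.cos(x[2]),np.sin(x[2])
c=ctrl.camera_params('top')
for k in range(2):
    for _ in range(1 if k==0 else 6): p,d=ctrl.get_image('top')
    hsv=cv2.cvtColor(p,cv2.COLOR_RGB2HSV)
    m=((hsv[...,0]>18)&(hsv[...,0]<32)&(hsv[...,1]>130)&(hsv[...,2]>70)&(d>0)).astype(np.uint8)
    m[:135]=0;m[250:]=0;m[:,:280]=0;m[:,460:]=0
    n,l,s,ce=cv2.connectedComponentsWithStats(m)
    for i in range(1,n):
        if s[i,4]<12: continue
        v,u=np.nonzero(l==i);P=pts(c,np.stack([u,v],1),d[v,u]);D=P[:,:2]-x[:2]
        print(k,s[i,4],ce[i].round(1),'feeder',(D@[cs,sn]).mean().round(1),(D@[-sn,cs]).mean().round(1),P[:,2].mean().round(1))
s=ctrl.get_state();print(s['t'],ctrl.hand_in())
```

```text
0 49 [405.2 171.4] feeder 0.4 -94.9 33.8
0 46 [354.  177.2] feeder -0.6 36.4 35.4
1 50 [405.2 171.4] feeder 0.2 -94.8 34.2
1 46 [354.  177.2] feeder -0.5 36.3 34.7
the job is handed in; nothing more can be done
18.9167 None
```

The job is handed in at about 19 s: both serum tubes lie still, in line along the fold of the V-trough. I lifted the middle and then the right tray by its handle to about 50 degrees, lowered each back level, let go and moved the arm clear. The gripper touched only the two handles.

- **Tubes:** in the last check both yellow caps sat within 1 mm of the fold line, at feeder y +36 and -95. They moved no more than 0.1 mm along the fold over about 0.3 s.
- **Other things:** all three trays are level again, the microtube still lies in the left tray, and I left the green look-alike alone.
- **Disagreements:** the network did not clearly find the first tube in the final pictures, so I confirmed it by cap colour and depth. The two cameras' feeder fits differed by about 5–7 mm sideways. I used a value between them, which the wrist view confirmed.
- **Forces:** the highest reading between moves was about 8 N sideways, while gripping the right handle.

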